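# Click a glazed tile into its display bay

## Robot

A 6-joint arm with a two-finger parallel gripper is mounted at the origin on the work surface. World frame = base frame: x ahead of the robot, y to its left, z up, the work surface at z = 0. Lengths are in m, angles in rad, forces in N, time in s.
With the tool pointing down it reaches from about 0.3 to 1 m from the base axis. Payload 5.1 kg.
Tool frame: the origin (TCP) lies at the very end of the fingers, on their centre line; the grasp point (between the pads) lies 19 mm behind it (manip.grip_point_offset is the z of the grasp point in the tool frame, in m); z points along the fingers, y is the direction in which the jaws open and shut (so a half turn about z gives the same grasp; the last joint's range is limited). The gripper opens to 95 mm and grips with 3 to 60 N. Pads are 20 mm wide; open, the fingers measure 119 mm over their backs; the gripper's body (75 mm by 180 mm) begins 59 mm behind the grasp point.
Start: joints at [-1.214, 0.124, 1.65, -0, 1.367, -0.083], TCP at [0.277, -0.588, 0.215] pointing down, gripper open.
Joint ranges: [-2.61, 2.61], [-1.02, 2.33], [0.03, 2.71], [-1.35, 4.49], [0.32, 2.68], [-2.91, 2.91]. Speed limits (rad/s): [2.57, 2.57, 3.14, 3.14, 3.14, 3.14].

## Interface

Orientations are given as a 3x3 rotation matrix whose columns are the frame's x, y, z axes.
In Python, from station import manip gives the robot as it stands.
- The arm moves only by the tool apply_moves, never from a script. Its argument "motion" is a list that holds one entry, the list of rows, each a list of 5 numbers: the closure, from 0 (fully open) to 1 (shut), then the shift along the tool's x, y, z in units of 50 mm (1.0 is 50 mm), then the turn about the tool's z in units of 5 degrees (1.0 is 5 degrees). In form: [[[fingers, dx, dy, dz, yaw], ...]]. A call has 1 to 20 rows; each row shifts and turns the commanded pose from where the row before left it, along the tool's axes as they then stand; what a row does not reach is not made up. A row lasts 1/10 s, in which the tool goes at most 50 mm and 8.59 degrees, less where a joint would pass 70% of its speed; a pose out of reach is approached as far as the arm can. A call is refused whole if a number of a shift passes 1 or a number of a turn 1, either way. A call with a gripper value outside its range is refused whole. The fingers move at their own pace and stop on an object; "newtons" is the grip in N (left out, the last holds). Time passes only in rows, so rows that do not move let the fingers close. It gives the time, the measured TCP pose, the force and the opening at its end, in the units of the state.
- manip.observe(): the state, without advancing time (a new reading comes with each control period).
- manip.camera(name): name is "scene" or "top"; returns a dict with "img" (384x512x3 uint8, blue, green, red), "fx", "fy", "cx", "cy" (pixels), "R" (3x3) and "t" (3): a world point X has camera coordinates R X + t. Camera axes: x right, y down, z forward; pixel columns grow to the right and rows downward; lengths in m; the calibration is good to about 2 mm. A picture is of the moment at which its call begins. There is no depth.
- manip.finish_job(): hands the job in, once; it reports no verdict.
The state is a dict: "t": time; "joint_positions": joint angles; "qd": joint speeds; "joint_efforts": joint torques, N m; "ee_pos": TCP position; "tcp_rot": TCP orientation; "contact_force": force on the tool from outside, world axes, zero at the start; "moment": the same for the moment, N m; "grip_width": finger opening in m.
Only numpy, scipy, OpenCV 4.12 (cv2) and the standard library are available. Lean on these libraries where they do the work, as an engineer would, in place of code of your own. Each camera call takes 0.05 s, during which the arm holds its last target.

## Task

Lay the loose green tile flat on the landing in front of the display case's empty bay, then slide it lengthwise into the bay, past the sprung orange pawl, until the pawl snaps in behind it and the sprung buffer holds it against the pawl; then let go and back off. Ease it in by feel, because the glaze chips if the tile is forced against the case, pawl or buffer (with more than about 20 N), and leave the rib, the cup and the spoon where they lie.

Things in the scene. Friction and masses are not known exactly. Their poses are not given: they have to be found in the camera images.
- tile_center (a point): Centre of the loose oribe green tile, a 105 g plain slab 66 mm (its x) by 50 mm (its y) by 14 mm thick (its z, up), at first lying flat on the shelf right of the case. Either end may go in first. Another green tile is already locked in the case's left-hand bay; it is fixed and not part of the work.
- case: Fixed display case. Origin: centre line of the empty bay where its straight channel begins, at shelf height; x points into the bay (push direction), y left, z up. The floor the tile slides on is 12 mm above the origin. Guides flare 30 degrees from x = -18 to 0 mm; from x = 0 the channel is 53 mm wide between rails 12 mm high (above the floor), 8 mm thick, with a gap for the pawl.
- landing (a point): Centre of the open landing in front of the empty bay, on its floor: 65 mm before the case origin on the bay's centre line, 12 mm above the shelf; same axes as the case. The landing runs from 50 mm before this point to 47 mm beyond it, where the guides begin, and 45 mm to each side, with nothing standing on it.
- bridge (a point): Centre of a clear bridge over the far end of the channel: 57 mm along x, 89 mm wide, 3 mm thick, its underside 18 mm above the bay's floor; it bars loading from above. It begins 108 mm beyond the case origin. Black buffer and brass block are beneath it.
- lid (a point): Middle of the lower edge of the clear lid, raised and fixed, at the case's left side: 190 mm long along the case's x, it rises 120 mm from this point, leaning 20 degrees outwards (away from the bay).
- pawl (a joint): Angle (rad) of the sprung orange pawl in the channel's right side: 0 closed, tooth 8 mm inside the channel (45 mm left free); about 0.17 riding on the tile's side (about 1 to 4 N of push); about 0 again once snapped in behind the tile. Pawl and buffer share a carriage fixed at an unmeasured place: tooth's locking face 47 to 83 mm beyond the case origin, so feel for the click.
- buffer (a joint): How far (m) the sprung black buffer at the back of the bay is pressed: 0 free, 0.0095 at its hard stop. 1.6 N preload, 0.8 N more per mm. Its free face is always 62 mm beyond the tooth's locking face, so it meets the tile before the click: the click comes at about 0.006, and the locked tile (near end against the tooth) keeps it pressed about 0.004.
- rib: Bystander: mustard yellow hard silicone rib, rounded slab 108 x 48 x 8 mm lying on the shelf right of the case; origin at its underside's centre, x along its length.
- cup: Bystander: small stoneware cup, 68 mm across, 68 mm high; origin at its underside's centre.
- spoon: Bystander: stainless measuring spoon, 140 mm long along its x, lying on the shelf left of the case; origin at its underside.
Mind the look-alikes: they are no part of the job. Several things look just like the part that bears tile_center: the one meant starts nearest to the robot's base.

How it is judged:
By the outcome, as a careful person would: the job done as asked, in the order asked, and still so for the second after the job is handed in, with the robot touching nothing.
It also fails if it takes over 61 s, if anything falls off the work surface, if the arm or the gripper's body presses on something with over 40 N, if the wrist force passes 120 N, or if a joint passes its speed limit or range.

## Working session

There is one attempt and no reset: what is moved stays moved. The work goes in short steps, Python scripts to look and compute and a tool call to move; the robot and the scene stay as the last step left them, time stands still between calls to the robot, and variables do not carry over. Pictures are saved under pics/ and viewed, and the job is handed in when it is done.

Besides the shell and the picture viewer there is one more tool, called after "Request:" as name(argument=value, ...), one argument or row to a line, values as JSON. apply_moves: Moves the arm, as the interface text tells. Its arguments: {"type":"object","properties":{"motion":{"type":"array","items":{"type":"array","items":{"type":"array","items":{"type":"number"}}}},"newtons":{"type":"number"}},"required":["motion"]}

```bash
mkdir -p pics; ls
python3 - <<'E'
from station import manip
import cv2,pickle
s=manip.observe();print(s)
print(manip.grip_point_offset)
for n in("scene","top"):
    c=manip.camera(n);cv2.imwrite(f"pics/{n}0.png",c["img"]);pickle.dump(c,open(f"{n}0.pkl","wb"));print(n,c["fx"],c["fy"],c["cx"],c["cy"],c["R"],c["t"])
E
```

```text
pics
{'t': 0.0, 'joint_positions': array([-1.21359154e+00,  1.24502595e-01,  1.65166171e+00,  2.79790109e-06,
        1.36749373e+00, -8.26108676e-02]), 'qd': array([0.00056514, 0.00011454, 0.00012261, 0.000584  , 0.00196123,
       0.00073979]), 'joint_efforts': array([ 2.39613128e-04, -4.17601132e+01, -3.59933817e+01,  7.73957558e-02,
        4.89863812e-02, -1.87495930e-04]), 'ee_pos': array([ 0.2764964 , -0.58755481,  0.21339594]), 'tcp_rot': array([[ 9.04830474e-01,  4.25771413e-01, -7.19604216e-04],
       [ 4.25771986e-01, -9.04828419e-01,  1.93595972e-03],
       [ 1.73157959e-04, -2.05810266e-03, -9.99997867e-01]]), 'contact_force': array([0.06650771, 0.41147775, 0.40093188]), 'moment': array([-0.04724605, -0.04655655,  0.03515103]), 'grip_width': 0.09555220878293554}
-0.0188
scene 485.915121036077 485.915121036077 260.6761185592998 186.91468594152636 [[-0.82952868  0.55823717 -0.01591925]
 [ 0.3876914   0.55511573 -0.73589531]
 [-0.40196709 -0.61661802 -0.67690817]] [ 0.50747138 -0.11741708  1.84915323]
top 396.06958611536055 396.06958611536055 256.0942925754666 192.35004912281667 [[ 2.61132422e-03 -9.99786220e-01 -2.05108709e-02]
 [-9.89230433e-01  4.18980093e-04 -1.46365892e-01]
 [ 1.46343195e-01  2.06721865e-02 -9.89017861e-01]] [-0.05090339  0.57474809  1.03746035]
```

View pics/scene0.png

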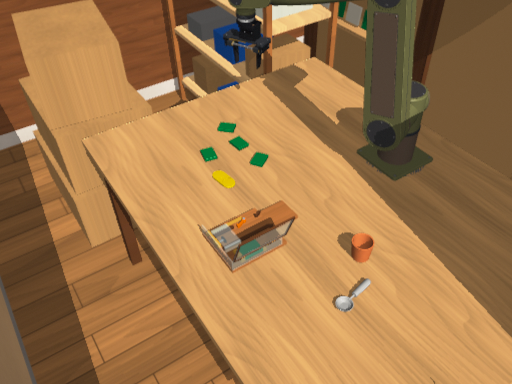

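View pics/top0.png

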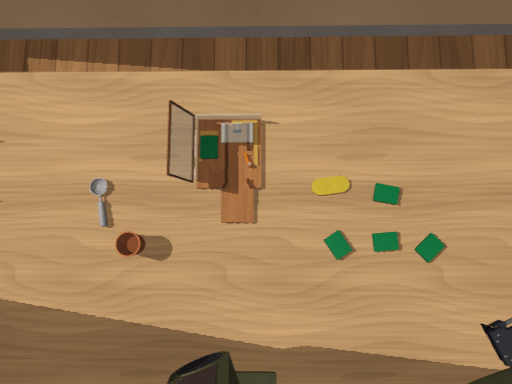

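```bash
cat > h.py <<'E'
import numpy as np,cv2,pickle
def ray(c,u,v,z):
    R,t=np.array(c["R"]),np.array(c["t"])
    C=-R.T@t; d=R.T@np.array([(u-c["cx"])/c["fx"],(v-c["cy"])/c["fy"],1])
    return C+d*(z-C[2])/d[2]
def proj(c,X):
    p=np.array(c["R"])@np.array(X)+np.array(c["t"]); return p[0]/p[2]*c["fx"]+c["cx"],p[1]/p[2]*c["fy"]+c["cy"]
def greens(c):
    h=cv2.cvtColor(c["img"],cv2.COLOR_BGR2HSV)
    m=cv2.inRange(h,(60,120,40),(90,255,255))
    cs,_=cv2.findContours(m,cv2.RETR_EXTERNAL,cv2.CHAIN_APPROX_NONE)
    return [k for k in cs if cv2.contourArea(k)>60],m
E
python3 - <<'E'
from h import *
for n in("top","scene"):
    c=pickle.load(open(n+"0.pkl","rb"))
    cs,m=greens(c)
    for k in cs:
        M=cv2.moments(k);u,v=M["m10"]/M["m00"],M["m01"]/M["m00"]
        P=ray(c,u,v,.014 if n=="top" else .010);print(n,round(u,1),round(v,1),M["m00"],P.round(4),"dist",np.hypot(*P[:2]).round(3))
        q=np.array([ray(c,a,b,.014)[:2] for a,b in k[:,0]])*1000
        r=cv2.minAreaRect(q.astype(np.float32));print("   rect",r)
print(proj(c,[0,0,0]))
c=pickle.load(open("top0.pkl","rb"))
cv2.imwrite("pics/topcase.png",cv2.resize(c["img"][95:235,160:285],None,fx=4.2,fy=4.2,interpolation=cv2.INTER_CUBIC))
cv2.imwrite("pics/toptiles.png",cv2.resize(c["img"][165:275,300:455],None,fx=5,fy=5,interpolation=cv2.INTER_CUBIC))
c=pickle.load(open("scene0.pkl","rb"))
cv2.imwrite("pics/scenecase.png",cv2.resize(c["img"][190:280,190:310],None,fx=6,fy=6,interpolation=cv2.INTER_CUBIC))
E
```

```text
top 429.2 247.2 412.0 [ 0.4282 -0.5202  0.014 ] dist 0.674
   rect ((428.8483581542969, -521.0836181640625), (49.7015495300293, 64.86592864990234), 43.495052337646484)
top 385.2 241.2 387.5 [ 0.4439 -0.4022  0.014 ] dist 0.599
   rect ((443.9726867675781, -401.8984069824219), (47.84604263305664, 65.35437774658203), 5.280386924743652)
top 337.6 244.5 386.0 [ 0.4347 -0.2727  0.014 ] dist 0.513
   rect ((434.7881164550781, -272.6419372558594), (63.615543365478516, 48.543426513671875), 33.61394500732422)
top 385.9 193.4 371.0 [ 0.5758 -0.41    0.014 ] dist 0.707
   rect ((575.9442749023438, -409.8594665527344), (65.74034881591797, 48.304630279541016), 79.35635375976562)
top 208.5 146.5 325.0 [0.7111 0.0865 0.014 ] dist 0.716
   rect ((711.263427734375, 86.54353332519531), (46.651371002197266, 63.0919303894043), 87.70403289794922)
scene 258.7 159.1 140.0 [ 0.4385 -0.2702  0.01  ] dist 0.515
   rect ((441.11077880859375, -266.9350280761719), (70.6545639038086, 51.132686614990234), 32.56247329711914)
scene 208.6 153.9 126.0 [ 0.5784 -0.4068  0.01  ] dist 0.707
   rect ((579.8634643554688, -402.7749938964844), (70.544189453125, 47.68648910522461), 77.8882064819336)
scene 238.7 142.9 122.5 [ 0.4472 -0.3988  0.01  ] dist 0.599
   rect ((449.7449951171875, -394.9271240234375), (50.703731536865234, 69.127685546875), 4.952941417694092)
scene 226.5 127.0 109.5 [ 0.4316 -0.5179  0.01  ] dist 0.674
   rect ((434.0943603515625, -513.1803588867188), (56.9088249206543, 65.08051300048828), 44.96269989013672)
scene 341.7 8.3 62.0 [-0.7322 -1.1476  0.01  ] dist 1.361
   rect ((-725.5606689453125, -1141.1956787109375), (219.68885803222656, 32.46768569946289), 44.7602424621582)
(np.float64(394.0279750056329), np.float64(156.06016623774448))
```

View pics/toptiles.png

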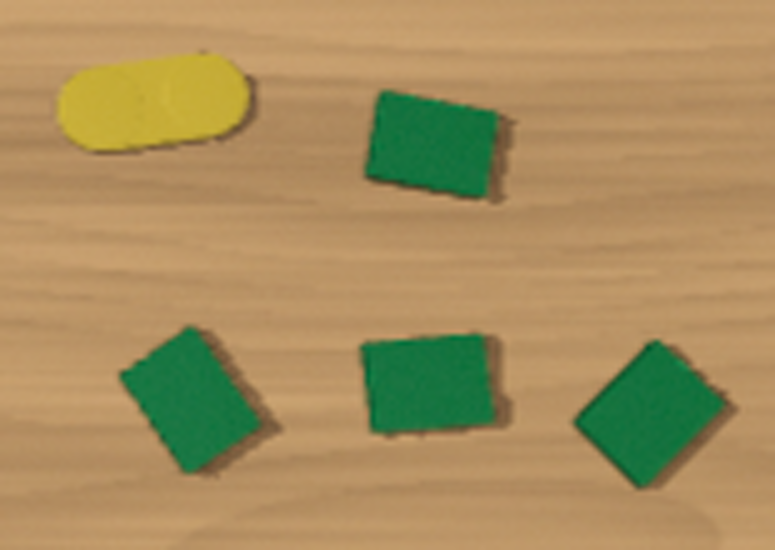

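View pics/topcase.png

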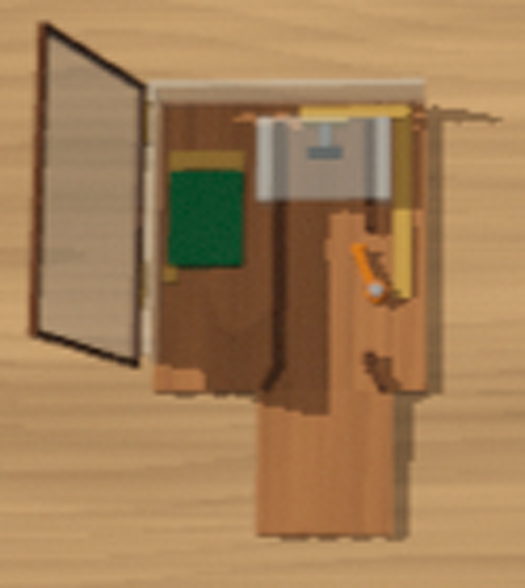

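View pics/scenecase.png

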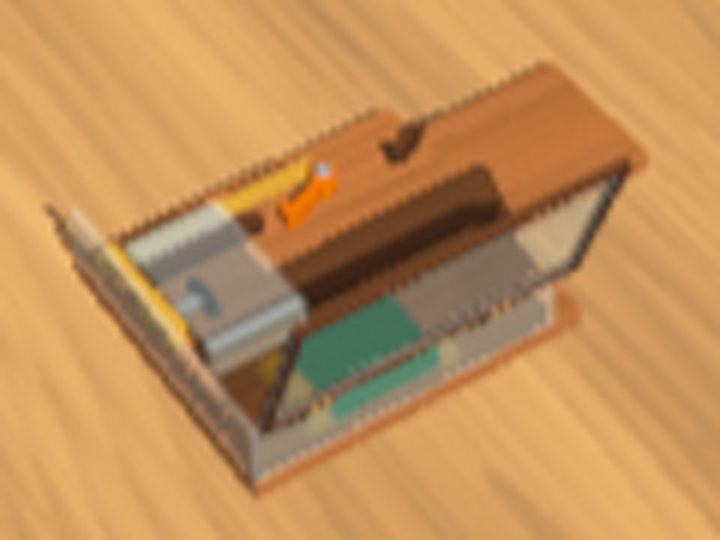

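Run:
```python
from h import *
c=pickle.load(open("top0.pkl","rb"))
im=c["img"]
cv2.imwrite("pics/topcase2.png",cv2.resize(im[110:230,190:275],None,fx=6.9,fy=5,interpolation=cv2.INTER_NEAREST)) if 0 else None
cv2.imwrite("pics/land.png",cv2.resize(im[172:232,212:266],None,fx=10,fy=10,interpolation=cv2.INTER_NEAREST))
cv2.imwrite("pics/bay.png",cv2.resize(im[112:196,210:276],None,fx=7,fy=7,interpolation=cv2.INTER_CUBIC))
for v in (195,205,215):
    print(v,[tuple(int(a) for a in im[v,u]) for u in list(range(217,226))+list(range(250,260))])
print([tuple(int(a) for a in im[v,235]) for v in range(215,230)])
```

```text
195 [(103, 148, 187), (104, 150, 188), (103, 149, 188), (97, 143, 185), (80, 125, 175), (65, 110, 164), (61, 106, 159), (63, 107, 163), (63, 108, 164), (69, 114, 172), (67, 112, 169), (64, 108, 163), (66, 102, 146), (61, 90, 119), (58, 89, 118), (61, 91, 119), (62, 91, 119), (78, 116, 149), (95, 139, 177)]
205 [(94, 139, 176), (94, 138, 177), (93, 136, 176), (91, 135, 177), (76, 121, 171), (64, 110, 165), (63, 107, 162), (65, 110, 166), (66, 110, 167), (67, 111, 169), (65, 109, 166), (65, 108, 161), (64, 102, 145), (60, 91, 120), (61, 93, 122), (62, 93, 122), (80, 120, 153), (97, 143, 181), (98, 144, 182)]
215 [(101, 146, 185), (101, 148, 186), (102, 148, 186), (93, 139, 182), (74, 119, 172), (66, 112, 167), (66, 111, 166), (66, 111, 168), (67, 112, 169), (64, 110, 167), (66, 109, 164), (64, 108, 161), (69, 108, 151), (66, 100, 130), (66, 99, 130), (66, 98, 129), (85, 126, 162), (104, 152, 191), (105, 153, 192)]
[(67, 114, 170), (67, 113, 169), (67, 113, 170), (65, 112, 169), (66, 113, 169), (65, 113, 168), (66, 110, 165), (55, 89, 131), (89, 132, 168), (98, 145, 183), (102, 150, 188), (106, 154, 193), (107, 153, 193), (103, 149, 187), (99, 143, 181)]
```

View pics/land.png

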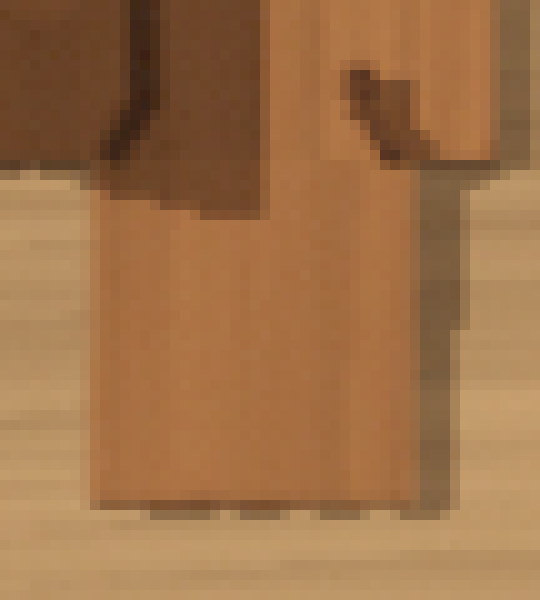

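View pics/bay.png

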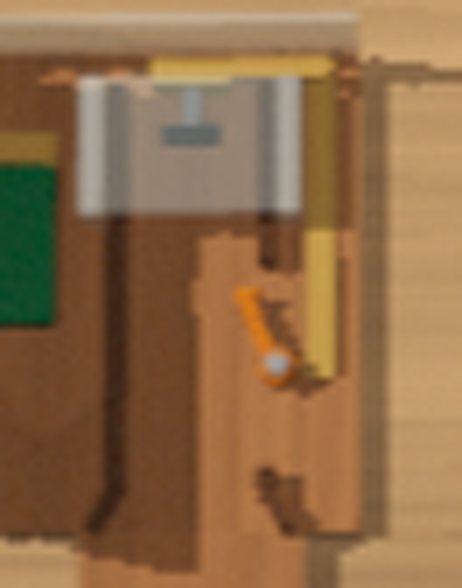

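Run:
```python
from h import *
c=pickle.load(open("top0.pkl","rb"))
R,t=np.array(c["R"]),np.array(c["t"]);print("cam",-R.T@t)
g=c["img"].astype(float)
def edge(line,a,b):
    # line-> max gradient subpixel between a..b
    d=np.abs(np.diff(line[a:b+1]));k=np.argmax(d)
    lo,hi=max(0,k-1),min(len(d),k+2);w=d[lo:hi];return a+.5+(np.arange(lo,hi)*w).sum()/w.sum()
def fitv(ch,rows,a,b,z,name):
    P=np.array([ray(c,edge(g[v,:,ch],a,b),v,z)[:2] for v in rows])
    p=np.polyfit(P[:,0],P[:,1],1);r=P[:,1]-np.polyval(p,P[:,0])
    print(name,"y at x=.55: %.4f"%np.polyval(p,.55),"ang deg %.2f"%np.degrees(np.arctan(p[0])),"rms %.4f"%r.std(), "x",P[:,0].min().round(3),P[:,0].max().round(3))
def fith(ch,cols,a,b,z,name):
    P=np.array([ray(c,u,edge(g[:,u,ch],a,b),z)[:2] for u in cols])
    p=np.polyfit(P[:,1],P[:,0],1);r=P[:,0]-np.polyval(p,P[:,1])
    print(name,"x at y=.03: %.4f"%np.polyval(p,.03),"ang deg %.2f"%-np.degrees(np.arctan(p[0])),"rms %.4f"%r.std())
fitv(2,range(193,221),218,224,.012,"landL")
fitv(2,range(193,221),251,256,.012,"landR")
fitv(2,range(146,186),258,264,.012,"caseR")
fith(2,range(224,252),219,223,.012,"front")
fith(2,range(200,219),185,191,.012,"caseFrontL")
# rows scan for left rail
for v in (150,160,170,176): print(v,g[v,220:232,2])
for v in (120,130,140): print(v,g[v,218:258].mean(1).astype(int))
```

```text
cam [ 0.41686596 -0.07257989  1.10914626]
landL y at x=.55: 0.0482 ang deg -0.53 rms 0.0009 x 0.502 0.577
landR y at x=.55: -0.0415 ang deg 0.43 rms 0.0001 x 0.502 0.577
caseR y at x=.55: -0.0659 ang deg 2.33 rms 0.0012 x 0.6 0.713
front x at y=.03: 0.4965 ang deg -0.07 rms 0.0007
caseFrontL x at y=.03: 0.5871 ang deg -3.82 rms 0.0008
150 [111. 114. 117. 116. 101.  70.  63.  71.  95. 114. 114. 111.]
160 [114. 115. 115. 116. 103.  71.  65.  65.  92. 112. 111. 111.]
170 [115. 113. 108. 108.  92.  65.  65.  78. 100. 112. 109. 108.]
176 [107. 105. 107. 106.  94.  65.  64.  74.  99. 109. 110. 111.]
120 [ 71  72  71  70  74  75  76  78  80  76  77  77  79  99 118 120 120 118
 118 116 117 116 116 116 117 124 131 130 130 128 130 128 131 130 128 130
 132 133 123  97]
130 [ 72  71  81 130 161 161 147 116 111 112 120 132 133 130 125 111 103 103
 102 103 102 102 103 115 131 133 131 131 123 112 110 135 161 161 142  96
  91  95  96  88]
140 [ 57  71  90 136 162 159 140 115 110 111 119 131 131 131 129 131 129 130
 127 129 129 129 131 131 130 130 130 132 125 111 111 135 163 160 141  97
  91  95  97  91]
```

Run:
```python
from h import *
c=pickle.load(open("top0.pkl","rb"))
for n,u,v,z in [("bridge L",220.4,136,.033),("bridge R",252.8,136,.033),("bridge front",236,142.6,.033),("bridge back",236,123,.033),("bridge L far",220.4,126,.033),("bridge R far",252.8,126,.033),("tooth far",245,152.8,.024),("buf face",237,132.9,.022),("railL in 150",228.1,150,.024),("railL 176",228.2,176,.024),("railL out",224,150,.024),("railL out",224,176,.024),("flareR start",248,179,.024),("R rail far in",247,145,.024),("flare tip R",253,187,.024),("flare tip L",223,187.5,.024)]:
    print(n,ray(c,u,v,z).round(4))
```

```text
bridge L [0.7363 0.0507 0.033 ]
bridge R [ 0.736  -0.0404  0.033 ]
bridge front [0.7171 0.0066 0.033 ]
bridge back [0.7741 0.0072 0.033 ]
bridge L far [0.7655 0.0512 0.033 ]
bridge R far [ 0.7651 -0.0403  0.033 ]
tooth far [ 0.6899 -0.0184  0.024 ]
buf face [0.7485 0.0049 0.022 ]
railL in 150 [0.6981 0.0293 0.024 ]
railL 176 [0.6236 0.0281 0.024 ]
railL out [0.6982 0.0409 0.024 ]
railL out [0.6236 0.0398 0.024 ]
flareR start [ 0.615  -0.0273  0.024 ]
R rail far in [ 0.7125 -0.0239  0.024 ]
flare tip R [ 0.5925 -0.0413  0.024 ]
flare tip L [0.5911 0.0422 0.024 ]
```

```bash
cat > g.py <<'E'
import sys,numpy as np
from station import manip
def to(x,y,z,deg=None,show=1):
    s=manip.observe();R=np.array(s["tcp_rot"]);p=np.array(s["ee_pos"])
    yaw=np.degrees(np.arctan2(R[1,0],R[0,0]))
    d=R.T@(np.array([x,y,z])-p)
    print("t",round(s["t"],2),"p",p.round(4),"yaw",yaw.round(2),"F",np.round(s["contact_force"],2),"w",round(s["grip_width"],4))
    print(" shift units (current axes)",(d/.05).round(3), "turn units", None if deg is None else round(-(deg-yaw)/5,3))
    if deg is not None:
        a=np.radians(deg);Rf=np.array([[np.cos(a),np.sin(a),0],[np.sin(a),-np.cos(a),0],[0,0,-1]])
        print(" shift units (final axes)",(Rf.T@(np.array([x,y,z])-p)/.05).round(3))
E
python3 -c "
from g import *
to(.4347,-.2727,.10,33.6)"
```

```text
t 0.1 p [ 0.2765 -0.5876  0.2135] yaw 25.2 F [-0.55 -0.48 -0.24] w 0.0953
 shift units (current axes) [ 5.544 -4.348  2.279] turn units -1.68
 shift units (final axes) [ 6.121 -3.495  2.27 ]
```

Request:
apply_moves(
  motion=[
    [[0,0,0,0,-0.84],[0,0,0,0,-0.84],[0,0.51,-0.29,0.1,0],[0,0.51,-0.29,0.1,0],[0,0.51,-0.29,0.1,0],[0,0.51,-0.29,0.2,0],[0,0.51,-0.29,0.2,0],[0,0.51,-0.29,0.2,0],[0,0.51,-0.29,0.2,0],[0,0.51,-0.29,0.2,0],[0,0.51,-0.29,0.2,0],[0,0.51,-0.29,0.2,0],[0,0.51,-0.29,0.2,0],[0,0.51,-0.29,0.2,0],[0,0,0,0,0],[0,0,0,0,0],[0,0,0,0,0]],
  ],
)

```text
t: 1.8
ee_pos: [0.4353, -0.2747, 0.1101]
tcp_rot: [[0.833, 0.553, 0.0], [0.553, -0.833, -0.001], [-0.0, 0.001, -1.0]]
contact_force: [-0.3, 0.4, 0.1]
grip_width: 0.095
```

```bash
python3 -c "
from g import *
from h import *
to(.4347,-.2727,.004,33.6)
c=manip.camera('top');cv2.imwrite('pics/t1.png',cv2.resize(c['img'][180:300,270:430],None,fx=5,fy=5,interpolation=cv2.INTER_CUBIC))
c=manip.camera('scene');cv2.imwrite('pics/s1.png',cv2.resize(c['img'][80:220,180:330],None,fx=4,fy=4,interpolation=cv2.INTER_CUBIC))"
```

```text
t 1.8 p [ 0.4353 -0.2747  0.1101] yaw 33.57 F [-0.3   0.44  0.08] w 0.095
 shift units (current axes) [ 0.013 -0.041  2.121] turn units -0.007
 shift units (final axes) [ 0.013 -0.039  2.121]
```

View pics/t1.png

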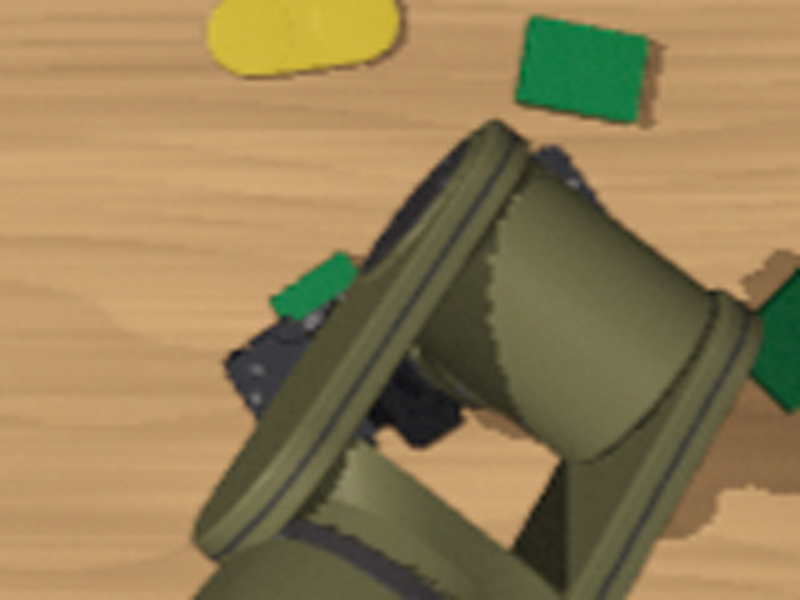

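View pics/s1.png

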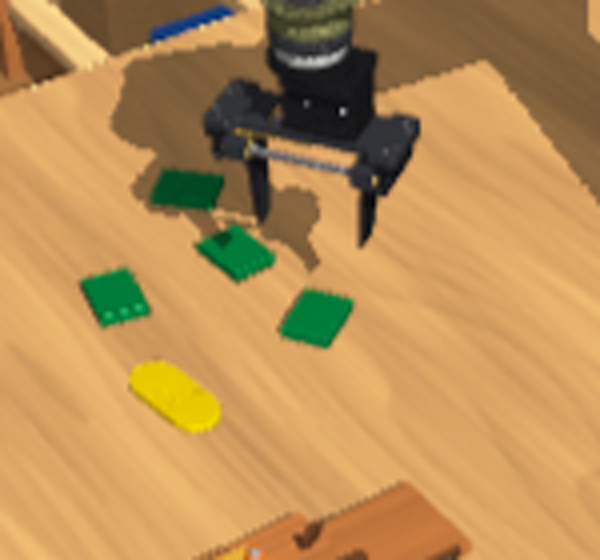

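Both views show the gripper centred above the target tile: it sits at about (317,318) in the scene crop, with a corner showing at (315,285) in the top crop. I'm descending now.

Request:
apply_moves(
  motion=[
    [[0,0,-0.02,0.35,0],[0,0,-0.02,0.35,0],[0,0,0,0.35,0],[0,0,0,0.35,0],[0,0,0,0.3,0],[0,0,0,0.2,0],[0,0,0,0.1,0],[0,0,0,0.08,0],[0,0,0,0,0],[0,0,0,0,0],[0,0,0,0,0]],
  ],
  newtons=12,
)

```text
t: 3.0
ee_pos: [0.4347, -0.2725, 0.0064]
tcp_rot: [[0.833, 0.553, 0.001], [0.553, -0.833, -0.001], [0.0, 0.001, -1.0]]
contact_force: [0.6, -0.3, 0.1]
grip_width: 0.0951
```

```bash
python3 -c "
from g import *
to(.4347,-.2727,.004,33.6)"
```

```text
t 3.0 p [ 0.4347 -0.2725  0.0064] yaw 33.6 F [ 0.59 -0.25  0.14] w 0.0951
 shift units (current axes) [-0.001  0.003  0.047] turn units 0.001
 shift units (final axes) [-0.001  0.003  0.047]
```

Request:
apply_moves(
  motion=[
    [[0,0,0,0.06,0],[0.3,0,0,0,0],[0.4,0,0,0,0],[0.5,0,0,0,0],[0.6,0,0,0,0],[0.7,0,0,0,0],[0.7,0,0,0,0],[0.7,0,0,0,0],[0.7,0,0,0,0],[0.7,0,0,0,0]],
  ],
  newtons=12,
)

```text
t: 4.0
ee_pos: [0.4343, -0.2723, 0.0027]
tcp_rot: [[0.833, 0.553, 0.0], [0.553, -0.833, -0.0], [0.0, 0.0, -1.0]]
contact_force: [-0.1, -0.2, -0.3]
grip_width: 0.0499
```

Request:
apply_moves(
  motion=[
    [[0.7,0,0,-0.1,0],[0.7,0,0,-0.3,0],[0.7,0,0,-0.4,0],[0.7,0,0,-0.4,0],[0.7,0,0,-0.4,0],[0.7,0,0,-0.2,0.5],[0.7,0,0,0,0.9],[0.7,0,0,0,0.9],[0.7,0,0,0,0.9],[0.7,0,0,0,0.9],[0.7,0,0,0,0.9],[0.7,0,0,0,0.9],[0.7,0,0,0,0.7],[0.7,0,0,0,0],[0.7,0,0,0,0],[0.7,0,0,0,0]],
  ],
)

```text
t: 5.6
ee_pos: [0.4343, -0.2723, 0.0931]
tcp_rot: [[1.0, 0.011, 0.0], [0.011, -1.0, -0.0], [0.0, 0.0, -1.0]]
contact_force: [0.4, -0.9, -0.8]
grip_width: 0.0501
```

```bash
python3 -c "
from g import *
to(.545,.0036,.0937,.6)"
```

```text
t 5.6 p [ 0.4343 -0.2723  0.0931] yaw 0.65 F [ 0.36 -0.93 -0.75] w 0.0501
 shift units (current axes) [ 2.277 -5.492 -0.013] turn units 0.01
 shift units (final axes) [ 2.272 -5.494 -0.012]
```

Request:
apply_moves(
  motion=[
    [[0.7,0.1,-0.25,0,0],[0.7,0.17,-0.4,0,0],[0.7,0.2,-0.5,0,0],[0.7,0.2,-0.5,0,0],[0.7,0.2,-0.5,0,0],[0.7,0.2,-0.5,0,0],[0.7,0.2,-0.5,0,0],[0.7,0.2,-0.5,0,0],[0.7,0.2,-0.5,0,0],[0.7,0.2,-0.5,0,0],[0.7,0.2,-0.4,0,0],[0.7,0.2,-0.3,0,0],[0.7,0.2,-0.14,0,0],[0.7,0,0,0,0],[0.7,0,0,0,0]],
  ],
)

```text
t: 7.1
ee_pos: [0.5546, 0.0035, 0.0925]
tcp_rot: [[1.0, 0.011, -0.001], [0.011, -1.0, -0.0], [-0.001, 0.0, -1.0]]
contact_force: [0.7, 0.4, -1.0]
grip_width: 0.0497
```

```bash
python3 -c "
from g import *
from h import *
to(.545,.0036,.018,.6)
c=manip.camera('top');cv2.imwrite('pics/t2.png',cv2.resize(c['img'][110:240,160:300],None,fx=4,fy=4,interpolation=cv2.INTER_CUBIC))
c=manip.camera('scene');cv2.imwrite('pics/s2.png',cv2.resize(c['img'][130:280,180:330],None,fx=4,fy=4,interpolation=cv2.INTER_CUBIC))"
```

```text
t 7.1 p [0.5546 0.0035 0.0925] yaw 0.62 F [ 0.74  0.44 -1.  ] w 0.0497
 shift units (current axes) [-0.192 -0.005  1.49 ] turn units 0.004
 shift units (final axes) [-0.193 -0.005  1.49 ]
```

View pics/t2.png

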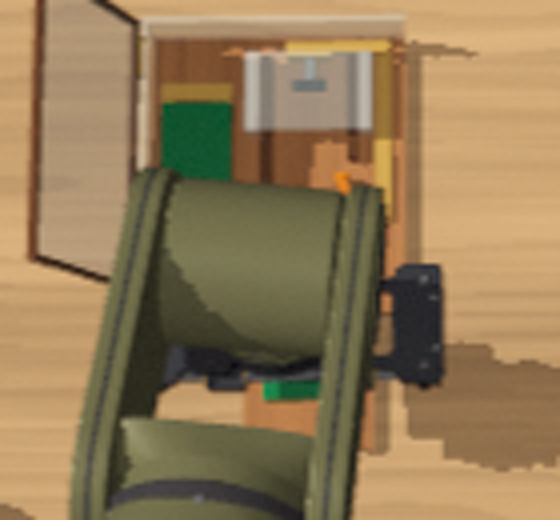

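View pics/s2.png

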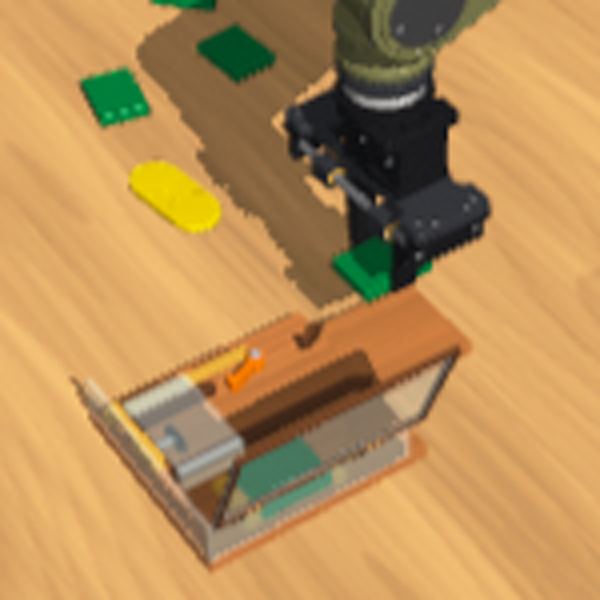

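```bash
python3 -c "
from h import *
c=pickle.load(open('top0.pkl','rb'))
for z in (.02,.04,.06):print(z,ray(c,192.9,181.9,z).round(3),ray(c,194.5,116.4,z).round(3))
s=pickle.load(open('scene0.pkl','rb'))
# lid lower edge near corner in scene crop (190+ x/6,190+y/6)
for x,y in((570,268),(270,425),(630,165)):
  for z in(.02,.04,.06,.08,.15):print(x,y,z,ray(s,190+x/6,190+y/6,z).round(3))
"
```

```text
0.02 [0.608 0.127 0.02 ] [0.799 0.128 0.02 ]
0.04 [0.604 0.124 0.04 ] [0.792 0.124 0.04 ]
0.06 [0.601 0.12  0.06 ] [0.785 0.12  0.06 ]
570 268 0.02 [0.586 0.101 0.02 ]
570 268 0.04 [0.597 0.115 0.04 ]
570 268 0.06 [0.608 0.129 0.06 ]
570 268 0.08 [0.619 0.143 0.08 ]
570 268 0.15 [0.657 0.193 0.15 ]
270 425 0.02 [0.772 0.1   0.02 ]
270 425 0.04 [0.78  0.114 0.04 ]
270 425 0.06 [0.787 0.129 0.06 ]
270 425 0.08 [0.795 0.143 0.08 ]
270 425 0.15 [0.821 0.193 0.15 ]
630 165 0.02 [0.515 0.059 0.02 ]
630 165 0.04 [0.527 0.074 0.04 ]
630 165 0.06 [0.539 0.089 0.06 ]
630 165 0.08 [0.551 0.104 0.08 ]
630 165 0.15 [0.594 0.156 0.15 ]
```

Request:
apply_moves(
  motion=[
    [[0.7,-0.1,0,0.2,0],[0.7,-0.09,0,0.3,0],[0.7,0,0,0.3,0],[0.7,0,0,0.3,0],[0.7,0,0,0.2,0],[0.7,0,0,0.1,0],[0.7,0,0,0.04,0],[0.7,0,0,0,0],[0.7,0,0,0,0]],
  ],
)

```text
t: 8.1
ee_pos: [0.546, 0.0034, 0.0213]
tcp_rot: [[1.0, 0.011, 0.001], [0.011, -1.0, -0.0], [0.001, 0.0, -1.0]]
contact_force: [0.7, -0.2, -1.3]
grip_width: 0.0501
```

```bash
python3 -c "
from g import *
to(.545,.0036,.0147,.6)"
```

```text
t 8.1 p [0.546  0.0034 0.0213] yaw 0.6 F [ 0.65 -0.15 -1.26] w 0.0501
 shift units (current axes) [-0.02  -0.003  0.133] turn units 0.001
 shift units (final axes) [-0.02  -0.003  0.133]
```

Request:
apply_moves(
  motion=[
    [[0.7,0,0,0.06,0],[0.7,0,0,0.03,0],[0.7,0,0,0.03,0],[0.7,0,0,0,0],[0.7,0,0,0,0]],
  ],
)

```text
t: 8.6
ee_pos: [0.5453, 0.0034, 0.0147]
tcp_rot: [[1.0, 0.01, 0.0], [0.01, -1.0, -0.0], [0.0, 0.0, -1.0]]
contact_force: [-0.4, -0.4, -1.3]
grip_width: 0.05
```

Request:
apply_moves(
  motion=[
    [[0.7,0,0,0.02,0],[0.7,0,0,0,0],[0.7,0,0,0,0]],
  ],
)

```text
t: 8.9
ee_pos: [0.5459, 0.0034, 0.0146]
tcp_rot: [[1.0, 0.01, 0.001], [0.01, -1.0, -0.0], [0.001, 0.0, -1.0]]
contact_force: [-2.8, 0.3, 5.5]
grip_width: 0.0499
```

Request:
apply_moves(
  motion=[
    [[0.7,0,0,-0.01,0],[0.45,0,0,0,0],[0.4,0,0,0,0],[0.32,0,0,0,0],[0.32,0,0,0,0],[0.32,0,0,0,0]],
  ],
)

```text
t: 9.5
ee_pos: [0.5452, 0.0035, 0.014]
tcp_rot: [[1.0, 0.01, -0.0], [0.01, -1.0, 0.0], [-0.0, -0.0, -1.0]]
contact_force: [0.2, 0.1, 0.4]
grip_width: 0.0645
```

Request:
apply_moves(
  motion=[
    [[0.32,0,0,-0.2,0],[0.32,0,0,-0.4,0],[0.32,0,0,-0.5,0],[0.4,-0.3,0,-0.1,0],[0.6,-0.5,0,0,0],[0.8,-0.5,0,0,0],[1,-0.5,0,0,0],[1,-0.2,0,0,0],[1,0,0,0,0],[1,0,0,0,0],[1,0,0,0,0]],
  ],
)

```text
t: 10.6
ee_pos: [0.4465, 0.0023, 0.0747]
tcp_rot: [[1.0, 0.01, 0.001], [0.01, -1.0, -0.0], [0.001, 0.0, -1.0]]
contact_force: [-0.8, -0.1, -0.4]
grip_width: 0.0068
```

```bash
python3 -c "
from g import *
from h import *
to(.48,.0036,.0165,.6)
c=manip.camera('top');cv2.imwrite('pics/t3.png',cv2.resize(c['img'][110:240,160:300],None,fx=4,fy=4,interpolation=cv2.INTER_CUBIC));pickle.dump(c,open('t3.pkl','wb'))
d=manip.camera('scene');cv2.imwrite('pics/s3.png',cv2.resize(d['img'][130:280,180:330],None,fx=4,fy=4,interpolation=cv2.INTER_CUBIC));pickle.dump(d,open('s3.pkl','wb'))
for c in (c,d):
  for k in greens(c)[0]:
    q=np.array([ray(c,a,b,.026)[:2] for a,b in k[:,0]])*1000
    print(cv2.minAreaRect(q.astype(np.float32)))
"
```

```text
t 10.6 p [0.4465 0.0023 0.0747] yaw 0.6 F [-0.81 -0.08 -0.42] w 0.0068
 shift units (current axes) [ 0.669 -0.019  1.165] turn units -0.001
 shift units (final axes) [ 0.67  -0.019  1.165]
((428.6803283691406, -515.2056884765625), (48.93629837036133, 63.987178802490234), 45.23670196533203)
((444.31915283203125, -398.501220703125), (46.70796203613281, 64.97427368164062), 3.933159828186035)
((546.19189453125, 2.717578887939453), (64.01514434814453, 44.327884674072266), 0.3847850561141968)
((574.12060546875, -406.18316650390625), (64.8694076538086, 47.766902923583984), 79.0304946899414)
((708.0895385742188, 84.79786682128906), (46.14018249511719, 62.50445556640625), 87.70401763916016)
((550.8102416992188, 6.941963195800781), (53.12641143798828, 67.30013275146484), 89.62389373779297)
((586.3834228515625, -389.0618896484375), (69.81411743164062, 47.192909240722656), 77.88832092285156)
((456.781005859375, -381.35772705078125), (51.49253463745117, 68.63274383544922), 4.608949661254883)
((442.1230163574219, -498.32452392578125), (56.319786071777344, 64.40692138671875), 44.96270751953125)
((-716.549560546875, -895.0828247070312), (268.08941650390625, 79.1499252319336), 41.40773391723633)
((-711.200927734375, -1124.672607421875), (232.16331481933594, 32.897010803222656), 46.049903869628906)
```

View pics/t3.png

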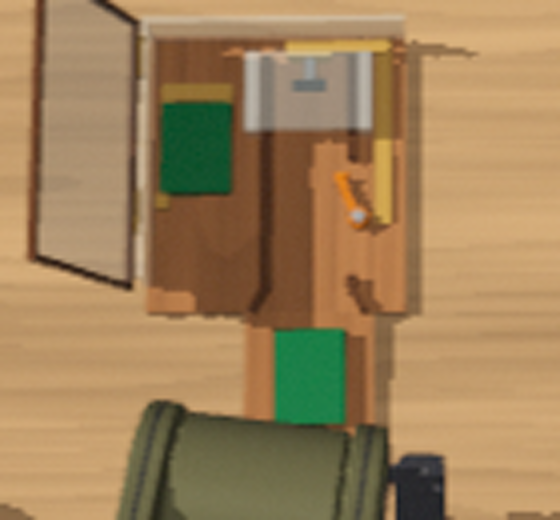

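View pics/s3.png

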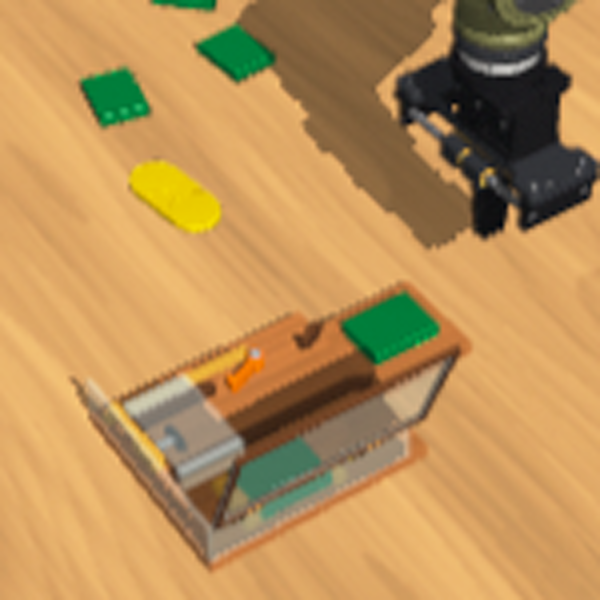

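The top view shows the tile flat and square on the landing at crop (310,376), world about (0.546, 0.003), turned about 0.4°. The scene view agrees. I'm lowering the closed fingers behind it.

Request:
apply_moves(
  motion=[
    [[1,0.2,-0.02,0.3,0],[1,0.2,0,0.3,0],[1,0.1,0,0.3,0],[1,0,0,0.15,0],[1,0,0,0.08,0],[1,0,0,0,0],[1,0,0,0,0],[1,0,0,0,0]],
  ],
  newtons=20,
)

```text
t: 11.5
ee_pos: [0.4708, 0.0036, 0.0184]
tcp_rot: [[1.0, 0.01, 0.001], [0.01, -1.0, -0.0], [0.001, 0.0, -1.0]]
contact_force: [-0.4, 0.0, 0.1]
grip_width: 0.0002
```

```bash
python3 -c "
from g import *
to(.48,.0036,.0165,.6)"
```

```text
t 11.5 p [0.4708 0.0036 0.0184] yaw 0.6 F [-0.36  0.02  0.07] w 0.0002
 shift units (current axes) [0.184 0.002 0.039] turn units -0.001
 shift units (final axes) [0.184 0.002 0.039]
```

Request:
apply_moves(
  motion=[
    [[1,0.08,0,0.02,0],[1,0.08,0,0.01,0],[1,0.08,0,0,0],[1,0.08,0,0,0],[1,0.08,0,0,0],[1,0.06,0,0,0],[1,0.05,0,0,0],[1,0.05,0,0,0],[1,0.05,0,0,0],[1,0.05,0,0,0],[1,0.05,0,0,0],[1,0.05,0,0,0],[1,0.05,0,0,0]],
  ],
)

```text
t: 12.8
ee_pos: [0.5109, 0.0041, 0.0161]
tcp_rot: [[1.0, 0.01, -0.0], [0.01, -1.0, 0.0], [-0.0, -0.0, -1.0]]
contact_force: [-0.2, 0.2, 0.2]
grip_width: 0.0007
```

Request:
apply_moves(
  motion=[
    [[1,0.04,0,0,0],[1,0.04,0,0,0],[1,0.04,0,0,0],[1,0.04,0,0,0],[1,0.04,0,0,0],[1,0.04,0,0,0],[1,0.04,0,0,0],[1,0.04,0,0,0]],
  ],
)

```text
t: 13.6
ee_pos: [0.527, 0.0043, 0.0161]
tcp_rot: [[1.0, 0.01, -0.0], [0.01, -1.0, -0.0], [-0.0, 0.0, -1.0]]
contact_force: [-0.1, -0.3, -0.4]
grip_width: 0.0008
```

```bash
python3 -c "
from g import *
from h import *
to(.48,.0036,.0165,.6)
d=manip.camera('scene');cv2.imwrite('pics/s4.png',cv2.resize(d['img'][170:280,190:330],None,fx=5,fy=5,interpolation=cv2.INTER_CUBIC))
c=manip.camera('top');cv2.imwrite('pics/t4.png',cv2.resize(c['img'][110:240,160:300],None,fx=4,fy=4,interpolation=cv2.INTER_CUBIC))
for c in (c,d):
  for k in greens(c)[0]:
    q=np.array([ray(c,a,b,.026)[:2] for a,b in k[:,0]])*1000
    r=cv2.minAreaRect(q.astype(np.float32))
    if r[0][1]>-100 and r[0][0]>0:print(r)
"
```

```text
t 13.6 p [0.527  0.0043 0.0161] yaw 0.6 F [-0.05 -0.3  -0.44] w 0.0008
 shift units (current axes) [-0.939  0.003 -0.007] turn units 0.0
 shift units (final axes) [-0.939  0.004 -0.007]
((708.0376586914062, 84.79994201660156), (46.14018249511719, 62.400611877441406), 87.70401763916016)
((573.63330078125, 7.2167510986328125), (69.50929260253906, 53.919639587402344), 1.5980545282363892)
```

View pics/s4.png

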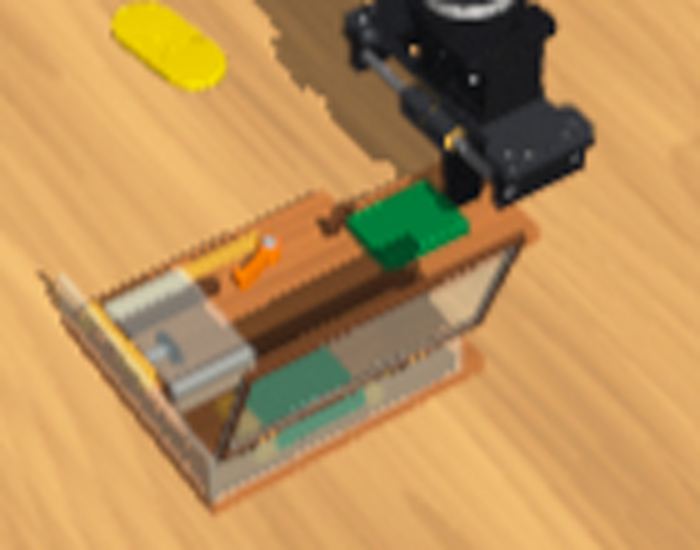

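View pics/t4.png

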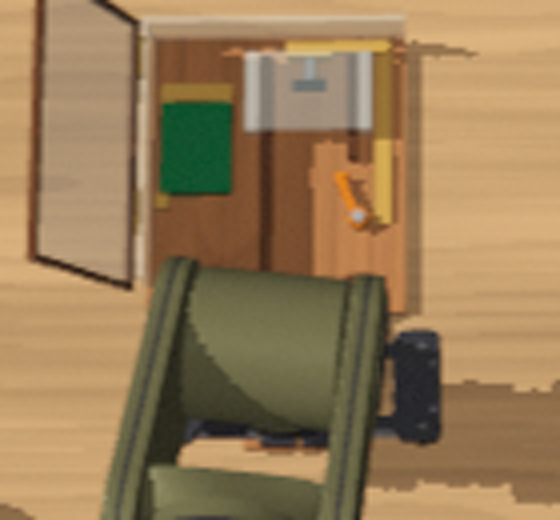

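Request:
apply_moves(
  motion=[
    [[1,0.03,0,0,0],[1,0.03,0,0,0],[1,0.03,0,0,0],[1,0.03,0,0,0],[1,0.03,0,0,0],[1,0.03,0,0,0],[1,0.03,0,0,0],[1,0.03,0,0,0]],
  ],
)

```text
t: 14.5
ee_pos: [0.539, 0.0044, 0.0162]
tcp_rot: [[1.0, 0.01, 0.0], [0.01, -1.0, -0.0], [0.0, 0.0, -1.0]]
contact_force: [0.4, -0.2, 0.4]
grip_width: 0.0006
```

Request:
apply_moves(
  motion=[
    [[1,0.03,0,0,0],[1,0.03,0,0,0],[1,0.03,0,0,0],[1,0.03,0,0,0],[1,0.03,0,0,0],[1,0.03,0,0,0],[1,0.03,0,0,0],[1,0.03,0,0,0]],
  ],
)

```text
t: 15.3
ee_pos: [0.5509, 0.0045, 0.0161]
tcp_rot: [[1.0, 0.01, -0.0], [0.01, -1.0, 0.0], [-0.0, -0.0, -1.0]]
contact_force: [-0.3, -0.4, 0.4]
grip_width: 0.0006
```

Request:
apply_moves(
  motion=[
    [[1,0.03,0,0,0],[1,0.03,0,0,0],[1,0.03,0,0,0],[1,0.03,0,0,0],[1,0.03,0,0,0],[1,0.03,0,0,0],[1,0.03,0,0,0],[1,0.03,0,0,0],[1,0.03,0,0,0],[1,0.03,0,0,0]],
  ],
)

```text
t: 16.3
ee_pos: [0.5659, 0.0047, 0.0161]
tcp_rot: [[1.0, 0.01, -0.0], [0.01, -1.0, 0.0], [-0.0, -0.0, -1.0]]
contact_force: [-1.0, 0.7, 0.5]
grip_width: 0.0004
```

```bash
python3 -c "
from g import *
from h import *
to(.48,.0036,.0165,.6)
d=manip.camera('scene');cv2.imwrite('pics/s5.png',cv2.resize(d['img'][170:280,190:330],None,fx=5,fy=5,interpolation=cv2.INTER_CUBIC))
"
```

```text
t 16.3 p [0.5659 0.0047 0.0161] yaw 0.6 F [-1.03  0.7   0.52] w 0.0004
 shift units (current axes) [-1.718  0.004 -0.007] turn units -0.0
 shift units (final axes) [-1.718  0.004 -0.007]
```

View pics/s5.png

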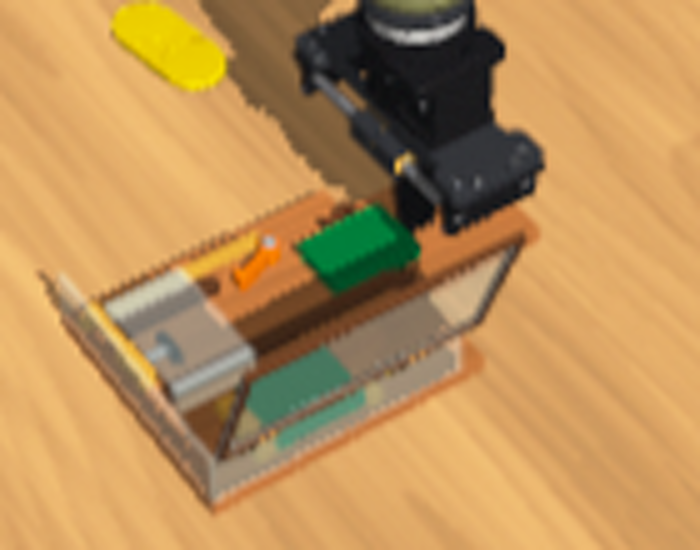

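```bash
python3 -c "
from g import *
from h import *
d=manip.camera('scene');cv2.imwrite('pics/s6.png',cv2.resize(d['img'][200:245,230:290],None,fx=13,fy=13,interpolation=cv2.INTER_NEAREST))
for k in greens(d)[0]:
    q=np.array([ray(d,a,b,.026)[:2] for a,b in k[:,0]])*1000
    r=cv2.minAreaRect(q.astype(np.float32))
    if r[0][1]>-100 and r[0][0]>0:print(r,q[:,0].min(),q[:,0].max(),q[:,1].min(),q[:,1].max())
for x in(.575,.608,.641):
  for y in(.0294,.0044,-.0206): print(x,y,(np.array(proj(d,[x,y,.026]))-[230,200])*13)
"
```

```text
((612.9149780273438, 7.047328948974609), (57.15213394165039, 68.09906768798828), 85.18386840820312) 579.243543827567 647.2663361138551 -20.868441959891793 36.831254237242646
0.575 0.0294 [584.39138532 239.8643772 ]
0.575 0.0044 [527.42276684 181.03944889]
0.575 -0.0206 [471.54296293 123.33881392]
0.608 0.0294 [475.75123345 294.83816903]
0.608 0.0044 [419.36266246 234.98590693]
0.608 -0.0206 [364.06075562 176.28705777]
0.641 0.0294 [365.25848422 350.74940711]
0.641 0.0044 [309.47793154 289.84326674]
0.641 -0.0206 [254.78131311 230.12066163]
```

View pics/s6.png

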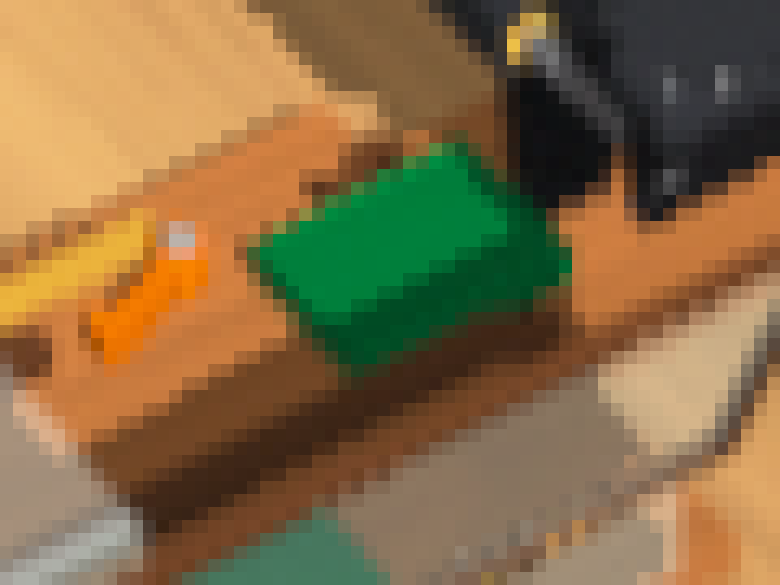

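The enlarged crop shows the tile flat in the channel. Its top corners lie near (255,240), (355,370) and (570,255), within about a pixel or two of where I predicted them, and the dark band is shadow. I'm continuing the push.

Request:
apply_moves(
  motion=[
    [[1,0.03,0,0,0],[1,0.03,0,0,0],[1,0.03,0,0,0],[1,0.03,0,0,0],[1,0.03,0,0,0],[1,0.03,0,0,0]],
  ],
)

```text
t: 17.0
ee_pos: [0.5749, 0.0048, 0.0161]
tcp_rot: [[1.0, 0.01, -0.0], [0.01, -1.0, -0.0], [-0.0, 0.0, -1.0]]
contact_force: [-1.4, -0.2, -0.3]
grip_width: 0.0007
```

Request:
apply_moves(
  motion=[
    [[1,0.03,0,0,0],[1,0.03,0,0,0],[1,0.03,0,0,0],[1,0.03,0,0,0],[1,0.03,0,0,0],[1,0.03,0,0,0]],
  ],
)

```text
t: 17.6
ee_pos: [0.5839, 0.0049, 0.0162]
tcp_rot: [[1.0, 0.01, -0.0], [0.01, -1.0, 0.0], [-0.0, -0.0, -1.0]]
contact_force: [0.4, 0.1, -0.9]
grip_width: 0.0006
```

Request:
apply_moves(
  motion=[
    [[1,0.03,0,0,0],[1,0.03,0,0,0],[1,0.03,0,0,0],[1,0.03,0,0,0],[1,0.03,0,0,0],[1,0.03,0,0,0]],
  ],
)

```text
t: 18.2
ee_pos: [0.5929, 0.005, 0.0162]
tcp_rot: [[1.0, 0.01, -0.0], [0.01, -1.0, -0.0], [-0.0, 0.0, -1.0]]
contact_force: [-1.1, 0.1, 0.2]
grip_width: 0.0003
```

Request:
apply_moves(
  motion=[
    [[1,0.03,0,0,0],[1,0.03,0,0,0],[1,0.03,0,0,0],[1,0.03,0,0,0]],
  ],
)

```text
t: 18.6
ee_pos: [0.5985, 0.0051, 0.0161]
tcp_rot: [[1.0, 0.011, -0.001], [0.011, -1.0, 0.0], [-0.001, -0.0, -1.0]]
contact_force: [-2.0, -0.3, 1.2]
grip_width: 0.0005
```

Request:
apply_moves(
  motion=[
    [[1,0.03,0,0,0],[1,0.03,0,0,0],[1,0.03,0,0,0],[1,0.03,0,0,0]],
  ],
)

```text
t: 19.0
ee_pos: [0.6048, 0.0051, 0.0161]
tcp_rot: [[1.0, 0.01, -0.0], [0.01, -1.0, 0.0], [-0.0, -0.0, -1.0]]
contact_force: [-2.4, -0.5, 0.5]
grip_width: 0.0006
```

Request:
apply_moves(
  motion=[
    [[1,0.03,0,0,0],[1,0.03,0,0,0],[1,0.03,0,0,0],[1,0.03,0,0,0]],
  ],
)

```text
t: 19.4
ee_pos: [0.6109, 0.0051, 0.0161]
tcp_rot: [[1.0, 0.01, -0.0], [0.01, -1.0, 0.0], [-0.0, -0.0, -1.0]]
contact_force: [-1.9, -0.4, 0.3]
grip_width: 0.0002
```

```bash
python3 -c "
from g import *
from h import *
to(.48,.0036,.0165,.6)
d=manip.camera('scene');cv2.imwrite('pics/s7.png',cv2.resize(d['img'][195:255,210:290],None,fx=9,fy=9,interpolation=cv2.INTER_CUBIC))
"
```

```text
t 19.4 p [0.6109 0.0051 0.0161] yaw 0.6 F [-1.94 -0.38  0.29] w 0.0002
 shift units (current axes) [-2.618  0.003 -0.008] turn units -0.0
 shift units (final axes) [-2.618  0.003 -0.008]
```

View pics/s7.png

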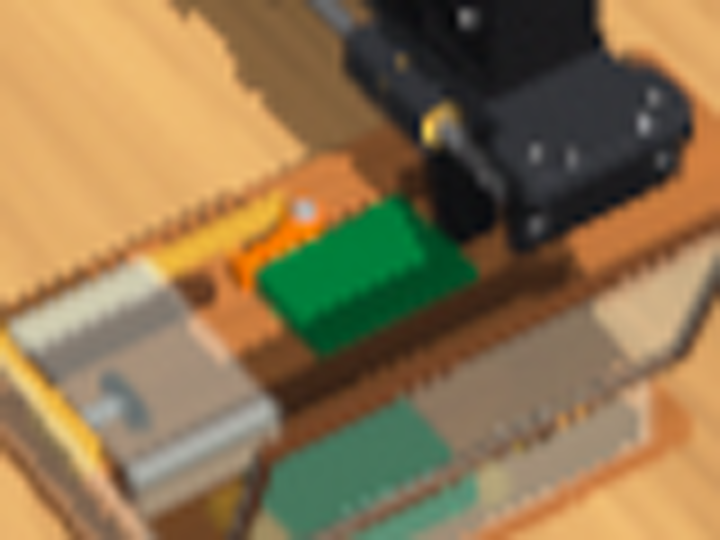

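The tile's side is riding the pawl at about 2 N. The tile is at crop (370,275) and the pawl at (275,245). I'm continuing.

Request:
apply_moves(
  motion=[
    [[1,0.03,0,0,0],[1,0.03,0,0,0],[1,0.03,0,0,0],[1,0.03,0,0,0],[1,0.03,0,0,0],[1,0.03,0,0,0],[1,0.03,0,0,0],[1,0.03,0,0,0]],
  ],
)

```text
t: 20.25
ee_pos: [0.6229, 0.0053, 0.0161]
tcp_rot: [[1.0, 0.01, -0.0], [0.01, -1.0, 0.0], [-0.0, -0.0, -1.0]]
contact_force: [-1.6, 0.5, -0.0]
grip_width: 0.0005
```

Request:
apply_moves(
  motion=[
    [[1,0.03,0,0,0],[1,0.03,0,0,0],[1,0.03,0,0,0],[1,0.03,0,0,0],[1,0.03,0,0,0],[1,0.03,0,0,0],[1,0.03,0,0,0],[1,0.03,0,0,0]],
  ],
)

```text
t: 21.05
ee_pos: [0.635, 0.0054, 0.0162]
tcp_rot: [[1.0, 0.01, 0.0], [0.01, -1.0, 0.0], [0.0, -0.0, -1.0]]
contact_force: [-1.7, 0.1, -0.2]
grip_width: 0.0004
```

Request:
apply_moves(
  motion=[
    [[1,0.03,0,0,0],[1,0.03,0,0,0],[1,0.03,0,0,0],[1,0.03,0,0,0],[1,0.03,0,0,0],[1,0.03,0,0,0],[1,0.03,0,0,0],[1,0.03,0,0,0]],
  ],
)

```text
t: 21.85
ee_pos: [0.6469, 0.0055, 0.0162]
tcp_rot: [[1.0, 0.01, -0.0], [0.01, -1.0, 0.0], [-0.0, -0.0, -1.0]]
contact_force: [-2.2, 0.3, 0.3]
grip_width: 0.0006
```

```bash
python3 -c "
from g import *
from h import *
to(.48,.0036,.0165,.6)
d=manip.camera('scene');cv2.imwrite('pics/s8.png',cv2.resize(d['img'][195:255,210:290],None,fx=9,fy=9,interpolation=cv2.INTER_CUBIC))
c=manip.camera('top');cv2.imwrite('pics/t8.png',cv2.resize(c['img'][110:240,160:300],None,fx=4,fy=4,interpolation=cv2.INTER_CUBIC))
"
```

```text
t 21.85 p [0.6469 0.0055 0.0162] yaw 0.6 F [-2.16  0.28  0.26] w 0.0006
 shift units (current axes) [-3.339e+00  3.000e-03 -6.000e-03] turn units -0.0
 shift units (final axes) [-3.339e+00  3.000e-03 -6.000e-03]
```

View pics/s8.png

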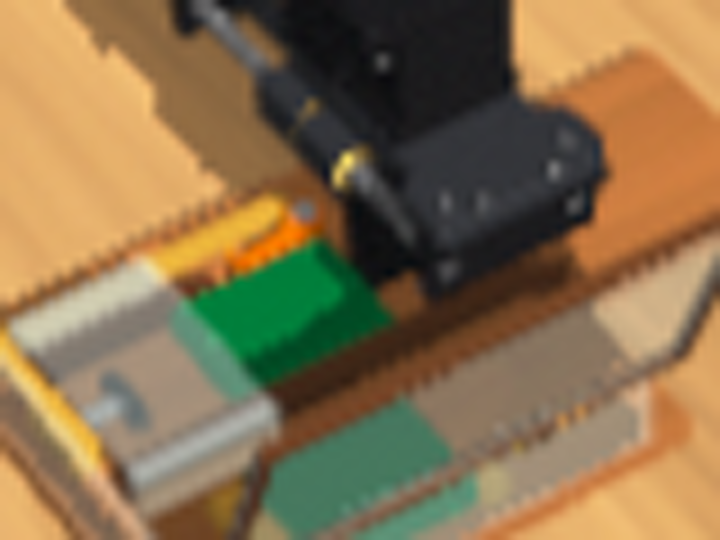

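View pics/t8.png

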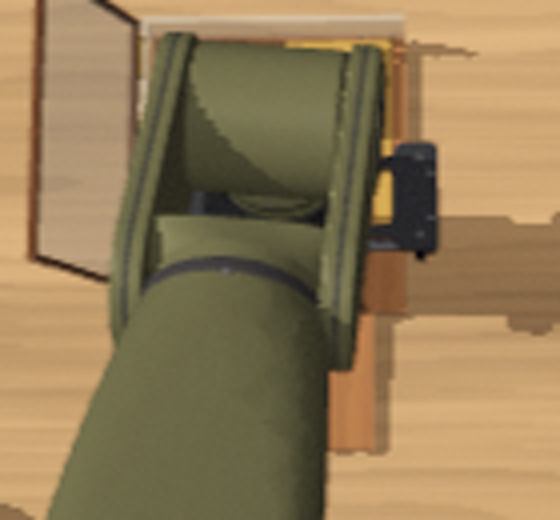

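Request:
apply_moves(
  motion=[
    [[1,0.03,0,0,0],[1,0.03,0,0,0],[1,0.03,0,0,0],[1,0.03,0,0,0],[1,0.03,0,0,0],[1,0.03,0,0,0]],
  ],
)

```text
t: 22.55
ee_pos: [0.6559, 0.0055, 0.0162]
tcp_rot: [[1.0, 0.01, -0.0], [0.01, -1.0, -0.0], [-0.0, 0.0, -1.0]]
contact_force: [-2.5, 0.0, 1.2]
grip_width: 0.0008
```

Request:
apply_moves(
  motion=[
    [[1,0.02,0,0,0],[1,0.02,0,0,0],[1,0.02,0,0,0],[1,0.02,0,0,0],[1,0.02,0,0,0]],
  ],
)

```text
t: 23.05
ee_pos: [0.6608, 0.0056, 0.0161]
tcp_rot: [[1.0, 0.01, -0.0], [0.01, -1.0, -0.0], [-0.0, 0.0, -1.0]]
contact_force: [-2.8, -0.6, 0.0]
grip_width: 0.0007
```

Request:
apply_moves(
  motion=[
    [[1,0.02,0,0,0],[1,0.02,0,0,0],[1,0.02,0,0,0],[1,0.02,0,0,0]],
  ],
)

```text
t: 23.45
ee_pos: [0.6648, 0.0057, 0.0161]
tcp_rot: [[1.0, 0.01, -0.0], [0.01, -1.0, -0.0], [-0.0, 0.0, -1.0]]
contact_force: [-1.6, -1.1, 0.1]
grip_width: 0.0005
```

Request:
apply_moves(
  motion=[
    [[1,0.02,0,0,0],[1,0.02,0,0,0],[1,0.02,0,0,0]],
  ],
)

```text
t: 23.75
ee_pos: [0.6679, 0.0057, 0.0161]
tcp_rot: [[1.0, 0.01, -0.0], [0.01, -1.0, -0.0], [-0.0, 0.0, -1.0]]
contact_force: [-1.2, -1.9, 1.2]
grip_width: 0.0004
```

Request:
apply_moves(
  motion=[
    [[1,0.02,0,0,0],[1,0.02,0,0,0],[1,0.02,0,0,0]],
  ],
)

```text
t: 24.05
ee_pos: [0.6709, 0.0057, 0.0161]
tcp_rot: [[1.0, 0.01, -0.0], [0.01, -1.0, -0.0], [-0.0, 0.0, -1.0]]
contact_force: [-2.2, -0.9, 0.5]
grip_width: 0.0003
```

Request:
apply_moves(
  motion=[
    [[1,0.02,0,0,0],[1,0.02,0,0,0]],
  ],
)

```text
t: 24.25
ee_pos: [0.6729, 0.0058, 0.0161]
tcp_rot: [[1.0, 0.01, -0.0], [0.01, -1.0, 0.0], [-0.0, -0.0, -1.0]]
contact_force: [-1.8, -1.0, 0.3]
grip_width: 0.0006
```

Request:
apply_moves(
  motion=[
    [[1,0.02,0,0,0],[1,0.02,0,0,0]],
  ],
)

```text
t: 24.45
ee_pos: [0.6748, 0.0058, 0.0161]
tcp_rot: [[1.0, 0.01, -0.0], [0.01, -1.0, 0.0], [-0.0, -0.0, -1.0]]
contact_force: [-1.6, -1.4, -0.6]
grip_width: 0.0006
```

Request:
apply_moves(
  motion=[
    [[1,0.02,0,0,0],[1,0.02,0,0,0]],
  ],
)

```text
t: 24.65
ee_pos: [0.6762, 0.0058, 0.0161]
tcp_rot: [[1.0, 0.011, -0.002], [0.011, -1.0, 0.0], [-0.002, -0.0, -1.0]]
contact_force: [-4.8, -0.9, 2.0]
grip_width: 0.0005
```

Request:
apply_moves(
  motion=[
    [[1,0.02,0,0,0]],
  ],
)

```text
t: 24.75
ee_pos: [0.677, 0.0058, 0.0161]
tcp_rot: [[1.0, 0.01, -0.002], [0.01, -1.0, 0.0], [-0.002, -0.0, -1.0]]
contact_force: [-7.4, -0.7, 3.1]
grip_width: 0.0002
```

Request:
apply_moves(
  motion=[
    [[1,0.02,0,0,0]],
  ],
)

```text
t: 24.85
ee_pos: [0.6778, 0.0058, 0.0161]
tcp_rot: [[1.0, 0.011, -0.003], [0.011, -1.0, -0.0], [-0.003, -0.0, -1.0]]
contact_force: [-6.1, -1.3, 3.3]
grip_width: 0.0005
```

Request:
apply_moves(
  motion=[
    [[1,0.02,0,0,0],[1,0,0,0,0]],
  ],
)

```text
t: 25.05
ee_pos: [0.6786, 0.0059, 0.0161]
tcp_rot: [[1.0, 0.011, -0.003], [0.011, -1.0, -0.0], [-0.003, -0.0, -1.0]]
contact_force: [-6.7, -1.7, 4.5]
grip_width: 0.0005
```

Request:
apply_moves(
  motion=[
    [[1,0.02,0,0,0],[1,0,0,0,0]],
  ],
)

```text
t: 25.25
ee_pos: [0.6795, 0.0059, 0.0161]
tcp_rot: [[1.0, 0.011, -0.004], [0.011, -1.0, -0.0], [-0.004, -0.0, -1.0]]
contact_force: [-7.4, -1.2, 4.0]
grip_width: 0.0008
```

Request:
apply_moves(
  motion=[
    [[1,0.02,0,0,0],[1,0,0,0,0]],
  ],
)

```text
t: 25.45
ee_pos: [0.6802, 0.0059, 0.0161]
tcp_rot: [[1.0, 0.011, -0.004], [0.011, -1.0, -0.0], [-0.004, 0.0, -1.0]]
contact_force: [-8.4, -1.9, 3.8]
grip_width: 0.0004
```

Request:
apply_moves(
  motion=[
    [[1,0.015,0,0,0],[1,0,0,0,0]],
  ],
)

```text
t: 25.65
ee_pos: [0.6808, 0.0059, 0.0161]
tcp_rot: [[1.0, 0.011, -0.005], [0.011, -1.0, -0.0], [-0.005, -0.0, -1.0]]
contact_force: [-8.3, -2.1, 5.1]
grip_width: 0.0003
```

Request:
apply_moves(
  motion=[
    [[1,0.015,0,0,0],[1,0,0,0,0]],
  ],
)

```text
t: 25.85
ee_pos: [0.6815, 0.0059, 0.016]
tcp_rot: [[1.0, 0.011, -0.005], [0.011, -1.0, -0.0], [-0.005, -0.0, -1.0]]
contact_force: [-8.7, -2.2, 4.8]
grip_width: 0.0005
```

Request:
apply_moves(
  motion=[
    [[1,0.01,0,0,0],[1,0,0,0,0]],
  ],
)

```text
t: 26.05
ee_pos: [0.6819, 0.0059, 0.016]
tcp_rot: [[1.0, 0.011, -0.005], [0.011, -1.0, -0.0], [-0.005, -0.0, -1.0]]
contact_force: [-8.4, -1.9, 4.9]
grip_width: 0.0003
```

```bash
python3 -c "
from g import *
from h import *
to(.48,.0036,.0165,.6)
d=manip.camera('scene');cv2.imwrite('pics/s9.png',cv2.resize(d['img'][195:255,210:290],None,fx=9,fy=9,interpolation=cv2.INTER_CUBIC))
"
```

```text
t 26.05 p [0.6819 0.0059 0.016 ] yaw 0.61 F [-8.44 -1.92  4.94] w 0.0003
 shift units (current axes) [-4.038e+00  3.000e-03  1.100e-02] turn units 0.002
 shift units (final axes) [-4.038e+00  4.000e-03 -1.000e-02]
```

View pics/s9.png

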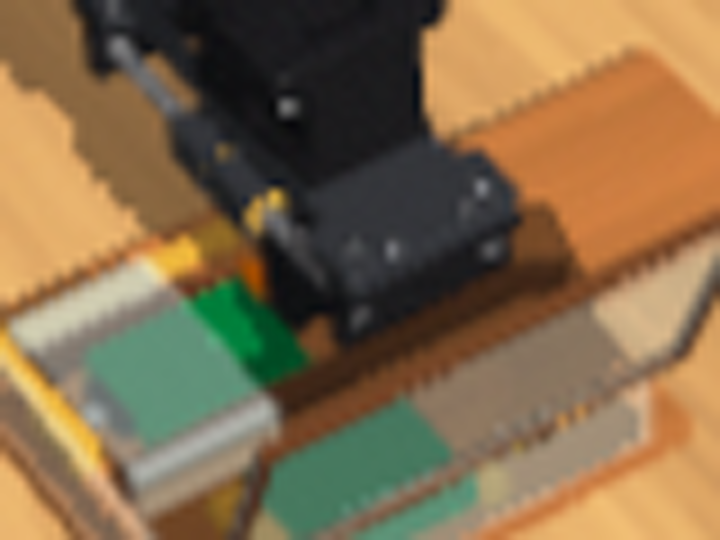

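Request:
apply_moves(
  motion=[
    [[1,0.01,0,0,0],[1,0,0,0,0]],
  ],
)

```text
t: 26.3
ee_pos: [0.6822, 0.0059, 0.016]
tcp_rot: [[1.0, 0.011, -0.005], [0.011, -1.0, -0.0], [-0.005, -0.0, -1.0]]
contact_force: [-9.5, -1.6, 6.0]
grip_width: 0.0004
```

Request:
apply_moves(
  motion=[
    [[1,0.01,0,0,0],[1,0,0,0,0]],
  ],
)

```text
t: 26.5
ee_pos: [0.6826, 0.0059, 0.016]
tcp_rot: [[1.0, 0.011, -0.006], [0.011, -1.0, -0.0], [-0.006, -0.0, -1.0]]
contact_force: [-10.2, -1.3, 6.0]
grip_width: 0.0004
```

Request:
apply_moves(
  motion=[
    [[1,0.01,0,0,0],[1,0,0,0,0]],
  ],
)

```text
t: 26.7
ee_pos: [0.683, 0.0059, 0.016]
tcp_rot: [[1.0, 0.011, -0.006], [0.011, -1.0, -0.0], [-0.006, -0.0, -1.0]]
contact_force: [-10.8, -1.9, 6.3]
grip_width: 0.0005
```

Request:
apply_moves(
  motion=[
    [[1,0.01,0,0,0],[1,0,0,0,0]],
  ],
)

```text
t: 26.9
ee_pos: [0.6834, 0.0059, 0.016]
tcp_rot: [[1.0, 0.011, -0.006], [0.011, -1.0, -0.0], [-0.006, -0.0, -1.0]]
contact_force: [-10.5, -1.2, 6.4]
grip_width: 0.0003
```

Request:
apply_moves(
  motion=[
    [[1,-0.03,0,0,0],[1,-0.02,0,0,0],[1,0,0,0,0]],
  ],
)

```text
t: 27.2
ee_pos: [0.6822, 0.0059, 0.016]
tcp_rot: [[1.0, 0.011, -0.003], [0.011, -1.0, -0.0], [-0.003, -0.0, -1.0]]
contact_force: [-6.2, -1.1, 2.7]
grip_width: 0.0004
```

Request:
apply_moves(
  motion=[
    [[1,-0.02,0,0,0],[1,0,0,0,0]],
  ],
)

```text
t: 27.4
ee_pos: [0.6814, 0.0059, 0.016]
tcp_rot: [[1.0, 0.01, -0.002], [0.01, -1.0, -0.0], [-0.002, -0.0, -1.0]]
contact_force: [-5.7, -1.0, 2.5]
grip_width: 0.0004
```

Request:
apply_moves(
  motion=[
    [[1,-0.02,0,0,0],[1,0,0,0,0]],
  ],
)

```text
t: 27.6
ee_pos: [0.6806, 0.0059, 0.016]
tcp_rot: [[1.0, 0.01, -0.002], [0.01, -1.0, 0.0], [-0.002, -0.0, -1.0]]
contact_force: [-4.8, -1.2, 2.6]
grip_width: 0.0005
```

Request:
apply_moves(
  motion=[
    [[1,-0.02,0,0,0],[1,0,0,0,0]],
  ],
)

```text
t: 27.8
ee_pos: [0.6799, 0.0059, 0.016]
tcp_rot: [[1.0, 0.01, -0.001], [0.01, -1.0, 0.0], [-0.001, -0.0, -1.0]]
contact_force: [-5.1, -2.3, 1.3]
grip_width: 0.0007
```

Request:
apply_moves(
  motion=[
    [[1,-0.02,0,0,0],[1,0,0,0,0]],
  ],
)

```text
t: 28.0
ee_pos: [0.6793, 0.0059, 0.016]
tcp_rot: [[1.0, 0.01, 0.0], [0.01, -1.0, 0.0], [0.0, -0.0, -1.0]]
contact_force: [-3.9, -1.1, 0.7]
grip_width: 0.0006
```

Request:
apply_moves(
  motion=[
    [[1,-0.02,0,0,0],[1,0,0,0,0]],
  ],
)

```text
t: 28.2
ee_pos: [0.6792, 0.0061, 0.0166]
tcp_rot: [[1.0, 0.01, 0.002], [0.01, -1.0, 0.0], [0.002, -0.0, -1.0]]
contact_force: [-1.1, -0.7, 0.4]
grip_width: 0.0005
```

Request:
apply_moves(
  motion=[
    [[1,-0.02,0,0,0],[1,0,0,0,0]],
  ],
)

```text
t: 28.4
ee_pos: [0.678, 0.006, 0.0167]
tcp_rot: [[1.0, 0.011, 0.002], [0.011, -1.0, 0.0], [0.002, -0.0, -1.0]]
contact_force: [0.4, 0.6, -0.0]
grip_width: 0.0006
```

The force fell to zero at x ≈ 0.679, where the buffer should still be pressed about 4 mm. That means the pawl is holding the tile, so I'm backing off.

Request:
apply_moves(
  motion=[
    [[1,-0.05,0,0,0],[1,-0.1,0,0,0],[1,-0.2,0,0,0],[1,-0.3,0,0,0],[1,-0.4,0,0,0],[1,-0.4,0,-0.1,0],[1,-0.4,0,-0.3,0],[1,-0.4,0,-0.4,0],[1,-0.5,0,-0.5,0],[1,-0.5,0,-0.5,0],[1,-0.5,0,-0.4,0],[1,-0.5,0,0,0],[1,-0.2,0,0,0],[1,0,0,0,0],[1,0,0,0,0]],
  ],
)

```text
t: 29.9
ee_pos: [0.4549, 0.0035, 0.1258]
tcp_rot: [[1.0, 0.01, -0.0], [0.01, -1.0, 0.0], [-0.0, -0.0, -1.0]]
contact_force: [0.6, -1.4, 0.1]
grip_width: 0.0007
```

```bash
python3 -c "
from g import *
from h import *
to(.48,.0036,.0165,.6)
d=manip.camera('scene');cv2.imwrite('pics/s10.png',cv2.resize(d['img'][195:255,210:290],None,fx=9,fy=9,interpolation=cv2.INTER_CUBIC))
cv2.imwrite('pics/s10f.png',d['img'])
c=manip.camera('top');cv2.imwrite('pics/t10.png',cv2.resize(c['img'][110:196,205:277],None,fx=7,fy=7,interpolation=cv2.INTER_CUBIC))
cv2.imwrite('pics/t10f.png',c['img'])
"
```

```text
t 29.9 p [0.4549 0.0035 0.1258] yaw 0.59 F [ 0.57 -1.41  0.07] w 0.0007
 shift units (current axes) [0.502 0.003 2.185] turn units -0.002
 shift units (final axes) [0.502 0.003 2.185]
```

View pics/s10.png

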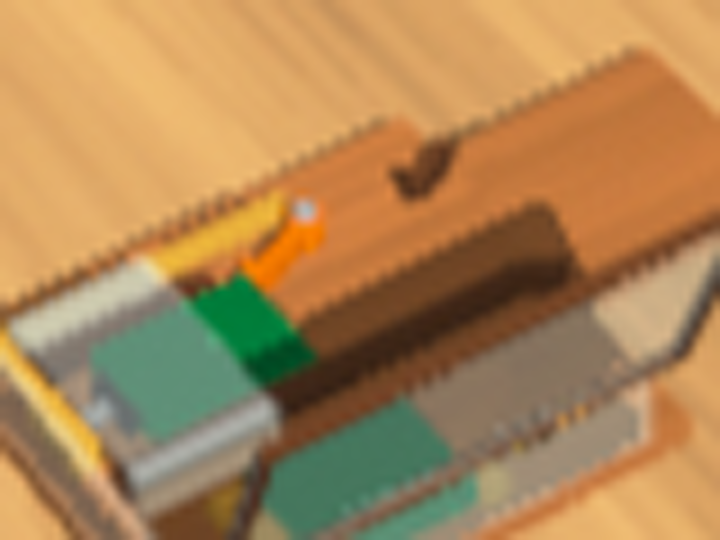

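View pics/t10.png

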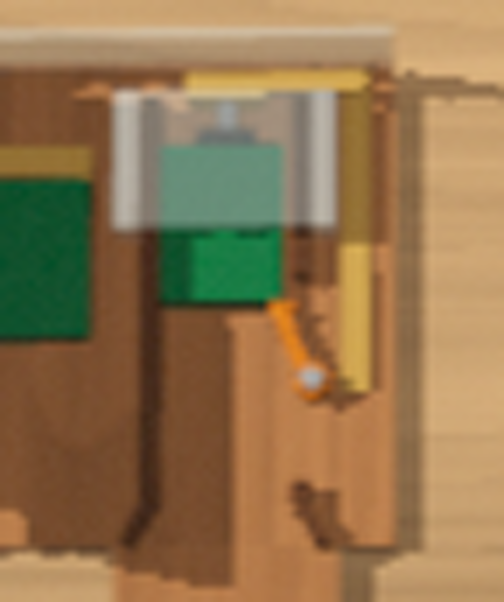

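View pics/t10f.png

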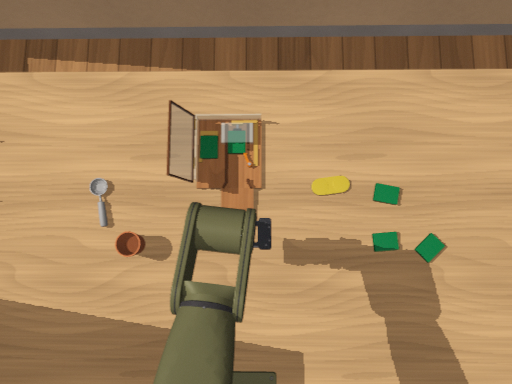

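The top crop shows the pawl tip at (278,305), back at its closed angle and right behind the tile's near end. The far end presses the buffer at (225,135). The rib, cup and spoon are at the same pixels as at the start.

```bash
python3 -c "
from station import manip
print(manip.finish_job())"
```

```text
the job is handed in; nothing more can be done
None
```

The green tile is locked in the empty bay: the pawl has snapped in behind it and the buffer is holding it against the pawl. I handed the job in at about 30 s of the 61 s allowed.

- **What I did:** I picked up the tile nearest the base (0.51 m away) and laid it flat on the landing. I then pushed it in lengthwise with closed fingers.
- **Forces:** The push took about 2 N along the pawl. It peaked at about 11 N along the push direction (about 12.7 N in total) against the buffer, going by the readings at the end of each move. The chipping limit is about 20 N.
- **How I know it is locked:** I felt no distinct click on the way in. When I eased back, the force dropped to zero with the buffer still pressed about 4 mm. The closing pictures show the pawl closed right behind the tile's near end and the far end against the buffer.
- **Everything else:** The rib, cup, spoon and the other green tiles look unmoved, and the arm is clear of everything.

No check failed. The two cameras disagreed by about 4–5 mm on the tile's position on the landing, so I inserted it by feel rather than by sight.

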